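# Put the piled paint jars back in their racks and the guide on its stand

## Robot

A 6-joint arm with a two-finger parallel gripper is mounted at the origin on the work surface. World frame = base frame: x ahead of the robot, y to its left, z up, the work surface at z = 0. Lengths are in m, angles in rad, forces in N, time in s.
With the tool pointing down it reaches from about 0.325 to 0.75 m from the base axis. Payload 7.6 kg.
Tool frame: the origin (TCP) lies midway between the tips of the shut fingers; the grasp point (between the pads) lies ctrl.hold_point_z behind it (ctrl.hold_point_z is the distance from the TCP to the grasp point, in m); z points along the fingers, y is the line along which they close (so a half turn about z gives the same grasp; the last joint's range is limited). The gripper opens to 85 mm and grips with 20 to 120 N. Pads are 22 mm wide; open, the fingers measure 114 mm over their backs; the gripper's body (76 mm by 85 mm) begins 54 mm behind the grasp point. The pads swing forward as they close: fully open they stand 13 mm farther back than shut.
Start: joints at [1.268, 0.052, 1.401, -0, 1.689, -0.07], TCP at [0.121, 0.511, 0.231] pointing down, gripper open.
Joint ranges: [-2.9, 2.9], [-0.91, 2.17], [0.12, 2.37], [-1.06, 4.2], [0.26, 2.73], [-2.93, 2.93]. Speed limits (rad/s): [2.57, 2.57, 3.01, 3.14, 3.14, 3.14].

## Interface

Orientations are given as a unit quaternion [w, x, y, z].
In Python, from rig import ctrl gives the robot as it stands. Calls block until the motion is done:
- ctrl.move_to(position, orientation): joint-space move of the TCP to a pose.
- ctrl.line_to(position, orientation=None, velocity=0.15): straight line of the TCP; orientation=None keeps the orientation; velocity is the mean speed in m/s.
- ctrl.set_joints(angles): joint-space move.
- ctrl.grip(opening): finger opening in m; the grip force is fixed at half the most; returns when the fingers have stopped.
- ctrl.sleep(seconds).
- ctrl.solve_ik(position, orientation): joint angles nearest the present ones, or None.
- ctrl.snapshot(name): name is "scene" or "top" or "wrist"; returns a dict with "img" (384x512x3 uint8, blue, green, red), "mtx" (3x3 intrinsics, pixels), "origin" and "orientation" of the camera in the world; the wrist camera has in their place "T_tool_cam" (4x4, takes a point from camera to tool coordinates, whose origin is the TCP and whose axes are the flange's). Camera axes: x right, y up, looking along -z (the intrinsics and any distortion apply to the point x, -y, -z); pixel columns grow to the right and rows downward; lengths in m; the calibration is good to about 2 mm. A picture is of the moment at which its call begins: read the wrist's pose just before it. There is no depth.
A pose or a line that the arm cannot do raises ctrl.IKError and nothing moves.
- ctrl.sign_off(): hands the job in; it is judged then, once.
Readings, each from a call of its own:
- ctrl.get_clock(): time.
- ctrl.get_joints(): joint angles.
- ctrl.get_joint_vel(): joint speeds.
- ctrl.get_joint_torque(): joint torques, N m.
- ctrl.get_tcp_pos(): TCP position.
- ctrl.get_eef_rot(): TCP orientation.
- ctrl.get_force(): force on the tool from outside, world axes, zero at the start.
- ctrl.get_wrist_torque(): the same for the moment, N m.
- ctrl.get_finger_gap(): finger opening in m.
- ctrl.get_gripper_force(): force on a finger pad.
Only numpy, scipy, OpenCV 4.12 (cv2) and the standard library are available. Lean on these libraries where they do the work, as an engineer would, in place of code of your own. Each camera call takes 0.05 s, during which the arm holds its last target. There are 200 camera calls.

## Task

Clear the pile on the model builder's mat ready for painting: put each of the three jars back, upright and fully down, in the free well of the rack for its size, and put the painting guide from under them face up on the sloped stand, lengthwise up the slope with its lower end against the lip. Set everything down rather than drop it, keep the jars upright, and leave the model aircraft and the brush pot where they stand.

Things in the scene. Friction and masses are not known exactly. Their poses are not given: they have to be found in the camera images.
- jar_small_mid (a point): The small paint jar: a straight round closed jar, olive below, white flat screw lid, 32 mm diameter and 44 mm tall, z along its axis, up through the lid. At the start: top of the pile, standing on the lid of the medium jar. The point is its centre, half-way up (22 mm above its underside).
- jar_medium_mid (a point): The medium paint jar: a straight round closed jar, olive below, white flat screw lid, 44 mm diameter and 50 mm tall, z along its axis, up through the lid. At the start: second in the pile, under the small jar and on the lid of the large jar. The point is its centre, half-way up (25 mm above its underside).
- jar_large_mid (a point): The large paint jar: a straight round closed jar, olive below, white flat screw lid, 58 mm diameter and 58 mm tall, z along its axis, up through the lid. At the start: lowest jar of the pile, under the medium jar and standing on the painting guide. The point is its centre, half-way up (29 mm above its underside).
- guide_mid (a point): The painting guide: a flat stiff board 140 x 62 x 12 mm (x long, y across, z up out of the printed face), brown, with a cream printed sheet on top showing two aircraft and four swatches. At the start it lies face up on the bench under the pile of jars. The point is its centre (6 mm above its underside).
- well_small (a point): Free well of the fixed plywood rack for small jars: block 124 x 60 x 18 mm (x along, z up), two wells 60 mm apart along x; one holds a jar that is part of the rack (top 54 mm above the bench), the one at the -x end (near from the robot) is free: 39 mm wide, 8 mm deep, mouth bevelled 3 mm. The point is the centre of its floor, 10 mm above the bench and 8 mm below the rack top. Axes of the rack.
- well_medium (a point): Free well of the fixed plywood rack for medium jars: block 146 x 72 x 18 mm (x along, z up), two wells 68 mm apart along x; one holds a jar that is part of the rack (top 60 mm above the bench), the one at the +x end (far from the robot) is free: 51 mm wide, 8 mm deep, mouth bevelled 3 mm. The point is the centre of its floor, 10 mm above the bench and 8 mm below the rack top. Axes of the rack.
- well_large (a point): Free well of the fixed plywood rack for large jars: block 178 x 86 x 18 mm (x along, z up), two wells 86 mm apart along x; one holds a jar that is part of the rack (top 68 mm above the bench), the one at the -x end (near from the robot) is free: 65 mm wide, 8 mm deep, mouth bevelled 3 mm. The point is the centre of its floor, 10 mm above the bench and 8 mm below the rack top. Axes of the rack.
- stand_seat (a point): Fixed sloped aluminium stand 52 mm wide; face 125 mm long, rising 30 degrees away from the robot; a lip across its low end (nearest the robot) stands 14 mm out of the face. The point is where the centre of the guide is when it lies flat with a short end (either one) touching the lip: 70 mm up the slope from the lip, 6 mm out of the face. x up the slope, y across, z out of the face.
- aircraft: Bystander: finished model aircraft standing on its wheels, 125 mm long, 150 mm span, 55 mm tall, olive with a yellow nose; origin on the bench under its middle, x towards its nose.
- brush_pot: Bystander: white pot of paint brushes, 68 mm diameter, 90 mm tall, brushes to 180 mm; origin at the centre of its underside.

How it is judged:
By the outcome, as a careful person would: the job done as asked, in the order asked, and still so for the second after the job is handed in, with the robot touching nothing.
It also fails if it takes over 128 s, if anything falls off the work surface, if the arm or the gripper's body presses on something with over 40 N, if the wrist force passes 120 N, or if a joint passes its speed limit or range.

## Working session

There is one attempt and no reset: what is moved stays moved. The work goes in short steps, each a Python script; the robot and the scene stay as the last script left them, time stands still between calls to the robot, and variables do not carry over. Pictures are saved under pics/ and viewed, at most 14 in all, crops included, and the job is handed in when it is done.

```bash
ls; mkdir -p pics
python3 - <<'E'
from rig import ctrl
import cv2, numpy as np
print(ctrl.hold_point_z, ctrl.get_clock(), ctrl.get_tcp_pos(), ctrl.get_eef_rot(), ctrl.get_finger_gap())
for n in ("scene","top","wrist"):
    s=ctrl.snapshot(n); cv2.imwrite(f"pics/{n}0.png",s["img"])
    print(n,{k:np.round(np.array(v),4).tolist() for k,v in s.items() if k!="img"})
a=cv2.imread("pics/scene0.png");b=cv2.imread("pics/top0.png")
cv2.imwrite("pics/s.png",cv2.resize(a,(800,600),interpolation=cv2.INTER_CUBIC));cv2.imwrite("pics/t.png",cv2.resize(b,(800,600),interpolation=cv2.INTER_CUBIC))
E
```

```text
pics
0.0187 0.0 [0.1210017  0.51054507 0.23046217] [-1.48011987e-04  1.16135084e-01  9.93233102e-01 -7.90183701e-04] 0.08521153642426156
scene {'mtx': [[442.2746, 0.0, 259.89], [0.0, 442.2746, 195.2054], [0.0, 0.0, 1.0]], 'origin': [1.0619, 0.7694, 0.7633], 'orientation': [0.2405, 0.1264, 0.4421, 0.8548]}
top {'mtx': [[411.0383, 0.0, 254.1311], [0.0, 411.0383, 193.1057], [0.0, 0.0, 1.0]], 'origin': [0.4214, -0.004, 1.1925], 'orientation': [-0.7031, -0.053, 0.0564, 0.7068]}
wrist {'mtx': [[308.9798, 0.0, 251.7785], [0.0, 308.9798, 188.4212], [0.0, 0.0, 1.0]], 'T_tool_cam': [[0.0001, 0.9639, 0.2664, 0.0681], [1.0, 0.0001, -0.0007, -0.0001], [-0.0007, 0.2664, -0.9639, -0.1424], [0.0, 0.0, 0.0, 1.0]]}
```

View pics/s.png

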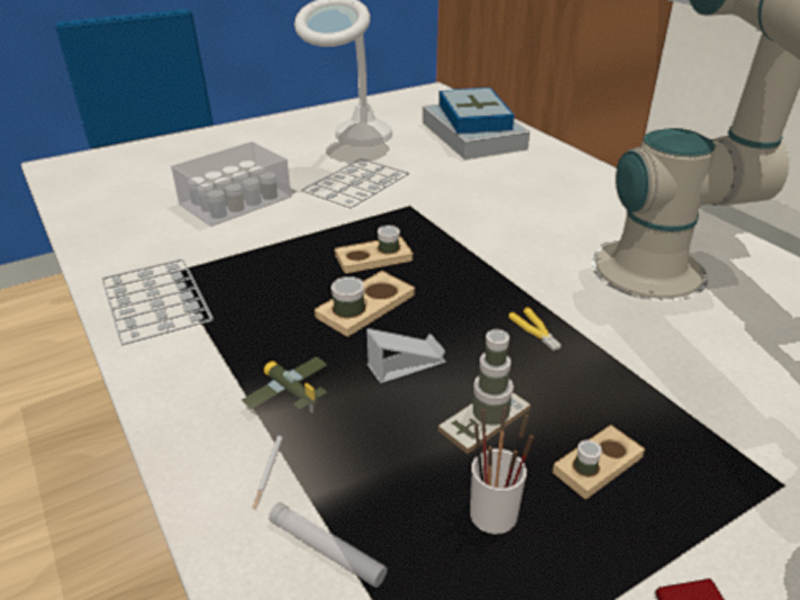

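View pics/t.png

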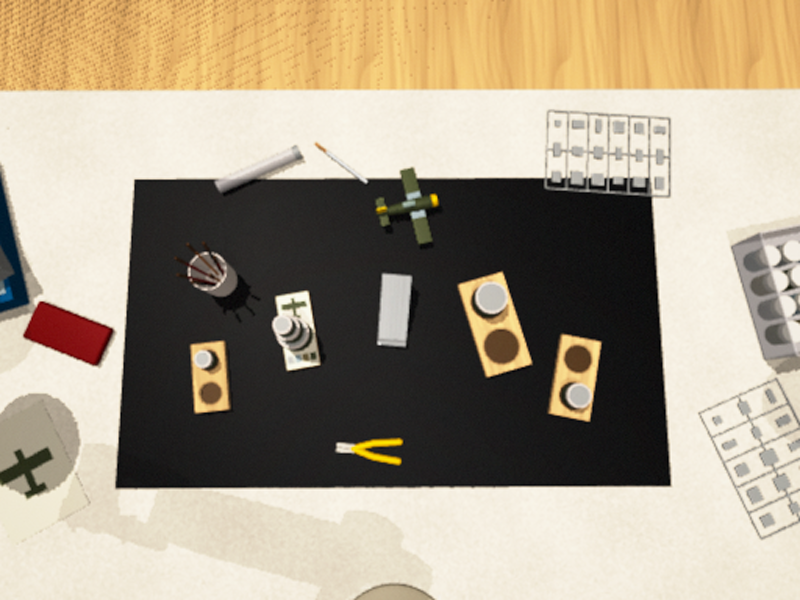

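The scene view shows the pile at about (493,380) and the stand at (400,352). In the top view the pile is at (295,335) and the stand at (395,310). The free wells there are small (210,392), medium (578,358) and large (502,347). Next is a coarse localisation from the top camera.

```bash
cat > h.py <<'E'
import numpy as np, cv2
from scipy.spatial.transform import Rotation as R
def rot(q): return R.from_quat([q[1],q[2],q[3],q[0]]).as_matrix()
def cam(ctrl,name,save=None):
    """returns dict img, K, o, Rm (camera axes x right,y up,-z forward)"""
    p=ctrl.get_tcp_pos(); q=ctrl.get_eef_rot()
    s=ctrl.snapshot(name); c=dict(img=s["img"],K=np.array(s["mtx"]))
    if name=="wrist":
        T=np.array(s["T_tool_cam"]); Rt=rot(q); c["o"]=Rt@T[:3,3]+p; c["R"]=Rt@T[:3,:3]
    else: c["o"]=np.array(s["origin"]); c["R"]=rot(s["orientation"])
    if save: cv2.imwrite(f"pics/{save}.png",c["img"]); np.savez(f"pics/{save}.npz",**c)
    return c
def load(n): return dict(np.load(f"pics/{n}.npz"))
def ray(c,uv):
    uv=np.atleast_2d(uv).astype(float); K=c["K"]
    d=np.c_[(uv[:,0]-K[0,2])/K[0,0],-(uv[:,1]-K[1,2])/K[1,1],-np.ones(len(uv))]@c["R"].T
    return d/np.linalg.norm(d,axis=1,keepdims=True)
def onz(c,uv,z):
    d=ray(c,uv); return c["o"]+d*((z-c["o"][2])/d[:,2])[:,None]
def tri(obs):
    """obs: list of (cam,uv) -> point, rms miss"""
    A=np.zeros((3,3));b=np.zeros(3);L=[]
    for c,uv in obs:
        d=ray(c,uv)[0];P=np.eye(3)-np.outer(d,d);A+=P;b+=P@c["o"];L.append((P,c["o"]))
    x=np.linalg.solve(A,b); return x,np.sqrt(np.mean([np.sum((P@(x-o))**2) for P,o in L]))
def proj(c,X):
    v=(np.atleast_2d(X)-c["o"])@c["R"]; K=c["K"]
    return np.c_[K[0,2]-K[0,0]*v[:,0]/v[:,2],K[1,2]+K[1,1]*v[:,1]/v[:,2]]
def blobs(m,amin=30,close=0):
    m=m.astype(np.uint8)*255
    if close: m=cv2.morphologyEx(m,cv2.MORPH_CLOSE,np.ones((close,close)))
    return [k for k in cv2.findContours(m,cv2.RETR_EXTERNAL,cv2.CHAIN_APPROX_NONE)[0] if cv2.contourArea(k)>amin]
def down(yaw):
    """tool down, tool y axis along world (cos yaw, sin yaw) -> quat wxyz"""
    y=np.array([np.cos(yaw),np.sin(yaw),0]);z=np.array([0,0,-1.]);return quat(np.c_[np.cross(y,z),y,z])
def quat(M): q=R.from_matrix(M).as_quat(); return np.r_[q[3],q[:3]]
E
python3 - <<'E'
from rig import ctrl
from h import *
c=cam(ctrl,"top","top1"); cam(ctrl,"scene","scene1")
hsv=cv2.cvtColor(c["img"],cv2.COLOR_BGR2HSV); H,S,V=cv2.split(hsv)
x,y=np.meshgrid(range(512),range(384)); roi=(x>85)&(x<420)&(y>118)&(y<308)
tan=roi&(H>8)&(H<28)&(S>80)&(V>120)
for k in blobs(tan,200,9):
    r=cv2.minAreaRect(k); box=onz(c,cv2.boxPoints(r),.018); print("rack",np.round(r[0],1),np.round(onz(c,[r[0]],.018)[0],3),[round(float(np.linalg.norm(box[i]-box[i-1])),3) for i in(0,1)])
g=roi&(V>110)&(S<90)
for k in blobs(g,40):
    r=cv2.minAreaRect(k); print("lt",np.round(r[0],1),np.round(r[1],1),round(r[2]),np.round(onz(c,[r[0]],.02)[0],3))
for u in ([(210*.64,392*.64),(578*.64,358*.64),(502*.64,347*.64)]): print("well",np.round(onz(c,[u],.01),3))
print(ctrl.get_joints())
E
```

```text
rack [240.3 287.4] [0.338 0.03  0.018] [0.091, 0.047]
rack [133.6 240.9] [0.469 0.333 0.018] [0.128, 0.064]
rack [367.8 241.3] [ 0.464 -0.332  0.018] [0.075, 0.15]
rack [316.2 207. ] [ 0.563 -0.188  0.018] [0.181, 0.091]
lt [220.5 286. ] [ 6. 11.] 90 [0.343 0.085 0.02 ]
lt [370. 253.] [16. 16.] 90 [ 0.431 -0.337  0.02 ]
lt [129.5 229.5] [11. 11.] 90 [0.501 0.345 0.02 ]
lt [187.7 211.5] [48.8 26.6] 81 [0.552 0.181 0.02 ]
lt [314. 190.] [20. 20.] 90 [ 0.613 -0.183  0.02 ]
lt [252.1 198. ] [19.2 46. ] 4 [ 0.59  -0.004  0.02 ]
lt [134.3 175. ] [29.2 23.2] 77 [0.659 0.338 0.02 ]
lt [262.8 126.9] [ 8.1 13.1] 23 [ 0.803 -0.037  0.02 ]
lt [417.  141.5] [45.  4.] 90 [ 0.756 -0.491  0.02 ]
well [[0.441 0.332 0.01 ]]
well [[ 0.5   -0.342  0.01 ]]
well [[ 0.521 -0.203  0.01 ]]
[ 1.26769220e+00  5.25080005e-02  1.40115256e+00 -8.98465363e-07
  1.68859752e+00 -7.02461642e-02]
```

Run:
```python
from rig import ctrl
from h import *
q=down(np.pi/2); ims=[]
for i,(x,y) in enumerate([(.42,.32),(.46,.17),(.46,.04),(.46,-.14),(.44,-.30)]):
    ctrl.move_to([x,y,.30],q); ctrl.sleep(.3); ims.append(cam(ctrl,"wrist",f"w{i}")["img"])
print(ctrl.get_clock(),ctrl.get_tcp_pos())
m=np.vstack([np.hstack(ims[1::-1]),np.hstack([ims[2],ims[3]])]); cv2.imwrite("pics/m1.png",cv2.resize(m,(800,600),interpolation=cv2.INTER_AREA))
```

```text
6.0333 [ 0.44030749 -0.29931513  0.30022996]
```

View pics/m1.png

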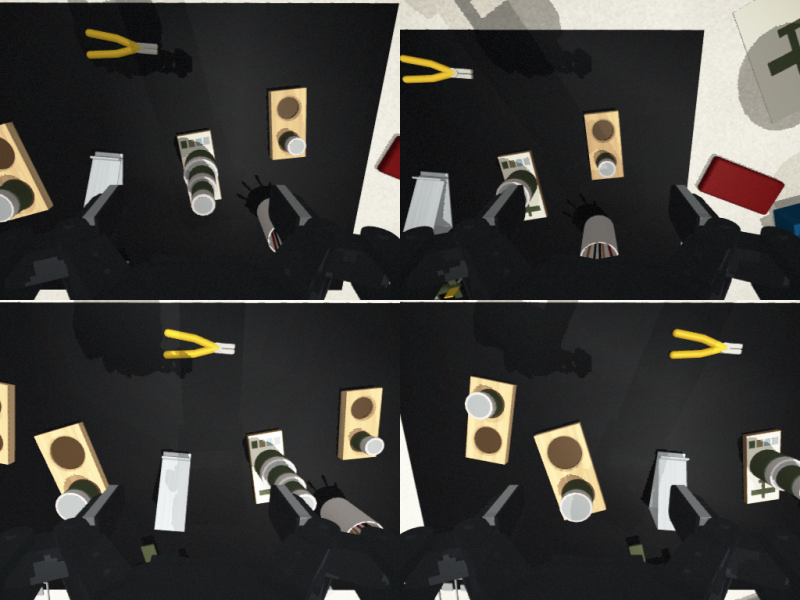

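The mosaic shows w1, w0, w2 and w3. In w1 the small lid is at about (260,261), the small well at (370,137), and the stand at (135,225). In w2 the large well is at (86,195) and the stand at (223,245), and in w3 the medium well is at (112,178). I'll segment these and triangulate them.

```bash
cat > seg.py <<'E'
from h import *
def racks(c):
    """[(rect of top face px, well ellipse centre px)]"""
    H,S,V=cv2.split(cv2.cvtColor(c["img"],cv2.COLOR_BGR2HSV))
    tan=(H>8)&(H<28)&(S>60)&(V>150); out=[]
    for k in blobs(tan,1200,5):
        m=np.zeros(V.shape,np.uint8); cv2.drawContours(m,[k],-1,1,-1)
        w=[e for e in blobs((m>0)&(S>50)&(V<140),200) ]
        e=[cv2.fitEllipse(x) for x in w if len(x)>20]
        out.append((cv2.minAreaRect(k),k,e))
    return out
E
python3 - <<'E'
from seg import *
for i in range(5):
    c=load(f"w{i}"); print("--w",i)
    for r,k,e in racks(c):
        b=onz(c,cv2.boxPoints(r),.018); s=sorted([np.linalg.norm(b[0]-b[1]),np.linalg.norm(b[1]-b[2])])
        L=b[1]-b[0] if np.linalg.norm(b[0]-b[1])>np.linalg.norm(b[1]-b[2]) else b[2]-b[1]
        print("rack px",np.round(r[0]),"ctr",np.round(b.mean(0)[:2],4),"size",np.round(s,3),"ang",round(np.degrees(np.arctan2(L[1],L[0]))%180,1))
        for x in e: print("   disc",np.round(x[0],1),np.round(x[1],1),"z.018",np.round(onz(c,[x[0]],.018)[0][:2],4),"z.010",np.round(onz(c,[x[0]],.010)[0][:2],4))
c=load("w1")
for u in [(370,137),(345,113),(260,261),(135,225),(262,225),(245,180)]: print(u,c["img"][u[1],u[0]])
s=load("w2")["img"][130:330,150:420]; t=load("w1")["img"][130:330,150:420]
cv2.imwrite("pics/c2.png",cv2.resize(np.vstack([s,t]),None,fx=1.5,fy=1.5,interpolation=cv2.INTER_CUBIC))
E
```

```text
--w 0
rack px [261. 186.] ctr [0.4673 0.3346] size [0.06  0.124] ang 7.1
   disc [263.6 208.7] [23.7 32.1] z.018 [0.4993 0.3381] z.010 [0.5021 0.3384]
   disc [259.3 166.6] [26.  26.5] z.018 [0.4373 0.3313] z.010 [0.4389 0.3315]
--w 1
rack px [ 21. 217.] ctr [ 0.5571 -0.1661] size [0.075 0.179] ang 4.8
rack px [369. 158.] ctr [0.4676 0.3341] size [0.059 0.13 ] ang 6.9
   disc [368.5 138. ] [25.4 28.6] z.018 [0.4374 0.3303] z.010 [0.4382 0.3333]
--w 2
rack px [ 93. 208.] ctr [ 0.5423 -0.189 ] size [0.093 0.146] ang 17.5
   disc [ 86.1 195.1] [38.1 45. ] z.018 [ 0.5195 -0.196 ] z.010 [ 0.5219 -0.2005]
rack px [464. 158.] ctr [0.4678 0.3355] size [0.062 0.133] ang 6.1
   disc [463.  137.9] [24. 29.] z.018 [0.4373 0.3293] z.010 [0.4382 0.3347]
rack px [  8. 158.] ctr [ 0.4693 -0.2966] size [0.023 0.149] ang 167.9
--w 3
rack px [217. 220.] ctr [ 0.5631 -0.1883] size [0.087 0.181] ang 16.2
   disc [210.4 195. ] [40.4 43.2] z.018 [ 0.5196 -0.1979] z.010 [ 0.522 -0.199]
rack px [113. 154.] ctr [ 0.4641 -0.3308] size [0.076 0.152] ang 165.8
   disc [112.1 179.1] [30.8 35.4] z.018 [ 0.4962 -0.3359] z.010 [ 0.4982 -0.3396]
--w 4
rack px [327. 232.] ctr [ 0.5616 -0.1854] size [0.086 0.176] ang 19.0
   disc [320.3 208.3] [39.9 43.6] z.018 [ 0.5196 -0.1992] z.010 [ 0.5224 -0.1973]
rack px [228. 168.] ctr [ 0.4641 -0.3322] size [0.072 0.146] ang 166.6
   disc [224.5 192.7] [32.3 33.8] z.018 [ 0.4963 -0.3378] z.010 [ 0.4987 -0.3385]
(370, 137) [ 64  88 109]
(345, 113) [15 18 17]
(260, 261) [172 173 171]
(135, 225) [210 209 204]
(262, 225) [117 121 126]
(245, 180) [ 92 123 130]
```

View pics/c2.png

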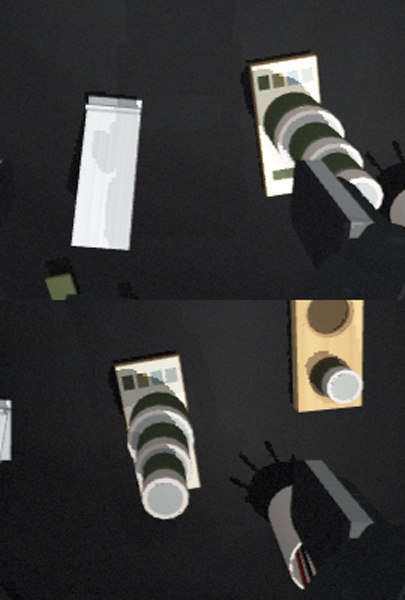

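Rack centres plus known well offsets agree with the well discs to within about 2 mm: small (.4375,.331), medium (.497,-.3385), large (.521,-.199). Next I'll take closer views of the small lid.

```bash
cat >> seg.py <<'E'
def lid(c,guess,zg,d):
    """ellipse of the lid's outer top rim nearest the predicted pixel; guess xy at height zg, d dia in m"""
    u=proj(c,[[*guess,zg]])[0]; dist=np.linalg.norm(c["o"]-np.r_[guess,zg]); rp=c["K"][0,0]*d/2/dist
    g=cv2.GaussianBlur(cv2.cvtColor(c["img"],cv2.COLOR_BGR2GRAY),(3,3),0)
    x0,y0=(u-2*rp-8).astype(int).clip(0); cr=g[y0:int(u[1]+2*rp+8),x0:int(u[0]+2*rp+8)]
    h=cv2.HoughCircles(cv2.resize(cr,None,fx=4,fy=4,interpolation=cv2.INTER_CUBIC),cv2.HOUGH_GRADIENT,1.5,8,param1=120,param2=18,minRadius=int(4*rp*.8),maxRadius=int(4*rp*1.15))
    if h is None: return u,rp,None
    h=h[0]; return u,rp,[(a/4+x0-.375,b/4+y0-.375,r/4) for a,b,r in h[:3]]
E
python3 - <<'E'
from rig import ctrl
from seg import *
q=down(np.pi/2)
c=load("w1"); t=load("top1"); x0=tri([(c,(260,261)),(t,(183,208))]); print("pile top",x0)
ims=[]
for i,(x,y) in enumerate([(.44,.22),(.44,.13),(.50,.175)]):
    ctrl.move_to([x,y,.33],q); ctrl.sleep(.3); c=cam(ctrl,"wrist",f"p{i}"); 
    u,rp,h=lid(c,x0[0][:2],.164,.032); print(np.round(u),round(rp,1),np.round(h,1) if h else h)
    a,b=u.astype(int); ims.append(cv2.resize(c["img"][b-45:b+45,a-45:a+45],None,fx=2.9,fy=2.9,interpolation=cv2.INTER_CUBIC))
cv2.imwrite("pics/c3.png",np.hstack(ims))
E
```

```text
pile top (array([0.54742438, 0.1757393 , 0.15431758]), np.float64(0.004274195225796745))
[212. 266.] 13.8 [[214.8 263.9  13.1]
 [215.6 260.9  15.5]
 [214.8 266.2  14.3]]
[292. 267.] 13.8 [[294.4 263.4  13.9]
 [295.6 267.9  15.5]
 [296.3 264.2  12.6]]
[253. 216.] 15.0 [[255.8 215.1  15.1]
 [255.1 203.1  14.1]
 [261.1 200.8  15.9]]
```

View pics/c3.png

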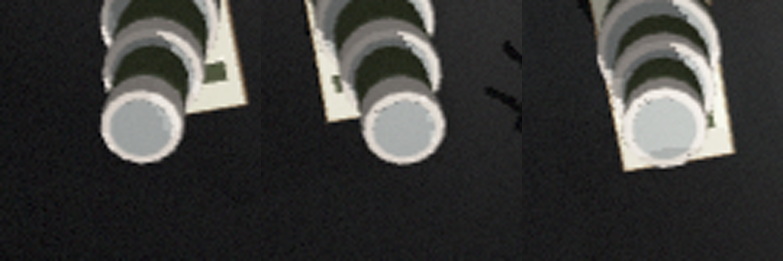

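The crops show the small lid cleanly, centred near (215.5,264), (295.8,264.7) and (256.5,215). I'll triangulate it and pick up the small jar.

```bash
cat >> h.py <<'E'
WELL=dict(small=(.4375,.331,np.radians(97)),medium=(.4972,-.3385,np.radians(76.4)),large=(.521,-.199,np.radians(107.5)))
def lift_jar(ctrl,xy,bottom,yaw,off,up):
    q=down(yaw); ctrl.grip(.085); ctrl.move_to([*xy,up],q); ctrl.line_to([*xy,bottom+off],velocity=.12)
    ctrl.grip(0.0); ctrl.sleep(.2); print("gap",ctrl.get_finger_gap(),"F",ctrl.get_gripper_force(),"clk",ctrl.get_clock())
E
python3 - <<'E'
from rig import ctrl
from seg import *
P=[load(f"p{i}") for i in range(3)]
x,e=tri(list(zip(P,[(215.5,264),(295.8,264.7),(256.5,215)]))); print(x,e)
assert abs(x[2]-.164)<.006
xy=np.array([onz(c,[u],.164)[0][:2] for c,u in zip(P,[(215.5,264),(295.8,264.7),(256.5,215)])]); print(xy)
xy=xy.mean(0)
lift_jar(ctrl,xy,.120,WELL["small"][2],.009,.22)
p=ctrl.get_tcp_pos(); print(p,ctrl.get_force())
ctrl.line_to(p+[0,0,.05],velocity=.08); print(ctrl.get_finger_gap(),ctrl.get_force())
p=ctrl.get_tcp_pos()
ctrl.line_to([.42,.22,.20],velocity=.2); ctrl.sleep(.3)
c=cam(ctrl,"wrist","h0"); s=cam(ctrl,"scene","s1"); 
cv2.imwrite("pics/c4.png",cv2.resize(np.hstack([c["img"],s["img"]]),(800,300),interpolation=cv2.INTER_AREA))
E
```

```text
[0.54629315 0.17989564 0.16202749] 0.0008469394280878865
[[0.54439464 0.17957006]
 [0.54489676 0.1801042 ]
 [0.54658115 0.17995172]]
gap 0.030293258331661937 F 59.313039779663086 clk 12.2333
[0.54547861 0.17990836 0.12935092] [-0.94308661 -0.54852416  3.32953844]
0.03089435106731405 [-0.11176684  0.46362809 -0.71882843]
```

View pics/c4.png

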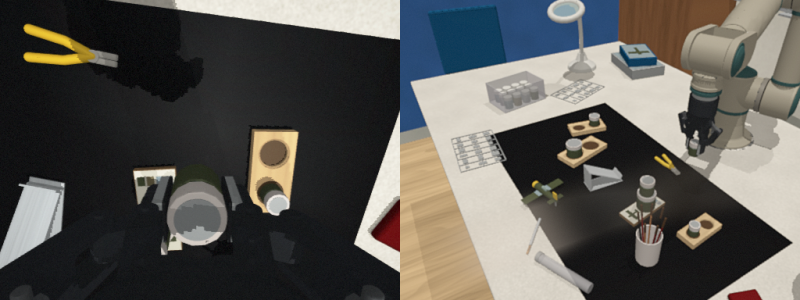

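```bash
cat >> h.py <<'E'
def place(ctrl,xy,yaw,off,floor=.010,high=.09):
    q=down(yaw)
    ctrl.line_to([*xy,high],q,velocity=.2); ctrl.sleep(.2); f0=ctrl.get_force()[2]
    z=floor+off+.012; ctrl.line_to([*xy,z],velocity=.1); ctrl.sleep(.2); print("above floor dF",ctrl.get_force()[2]-f0)
    while z>floor+off-.004:
        z-=.001; ctrl.line_to([*xy,z],velocity=.02); f=ctrl.get_force()[2]-f0
        if f>5: break
    print("set z",z,"bottom",ctrl.get_tcp_pos()[2]-off,"dF",f,"clk",ctrl.get_clock())
def release(ctrl,gap,up):
    g=ctrl.get_finger_gap(); ctrl.grip(min(g+.006,gap)); ctrl.sleep(.15); ctrl.grip(gap); p=ctrl.get_tcp_pos(); print("rel F",ctrl.get_force(),"gap",ctrl.get_finger_gap())
    ctrl.line_to([p[0],p[1],up],velocity=.12)
E
python3 - <<'E'
from rig import ctrl
from seg import *
c=load("h0"); p=ctrl.get_tcp_pos(); print("lid pred px",proj(c,[p+[0,0,.035]]), "panel",proj(c,[p+[0,0,.035]])/1.28)
x,y,yaw=WELL["small"]
place(ctrl,(x,y),yaw,.0094)
E
```

```text
lid pred px [[251.73545691 282.18468474]] panel [[196.66832571 220.45678496]]
above floor dF 0.10054038514736086
set z 0.018399999999999986 bottom 0.010309217392972364 dF 11.14131171438492 clk 19.55
```

Run:
```python
from rig import ctrl
from seg import *
release(ctrl,.06,.16)
q=down(np.pi/2); ims=[]
for i,(x,y) in enumerate([(.44,.22),(.44,.13),(.50,.175)]):
    ctrl.move_to([x,y,.29],q); ctrl.sleep(.3); c=cam(ctrl,"wrist",f"q{i}"); 
    u,rp,h=lid(c,(.546,.180),.120,.044); print(np.round(u),round(rp,1),np.round(h,1) if h else h)
    a,b=u.astype(int); ims.append(cv2.resize(c["img"][b-45:b+45,a-45:a+45],None,fx=2.9,fy=2.9,interpolation=cv2.INTER_CUBIC))
c=load("q0"); a,b=proj(c,[[.4375,.331,.03]])[0].astype(int);
ims2=[cv2.resize(c["img"][max(b-70,0):b+50,a-90:a+90],(390,260),interpolation=cv2.INTER_CUBIC)]
ims2.append(cv2.resize(load("q1")["img"],(393,260)))
cv2.imwrite("pics/c5.png",np.vstack([np.hstack(ims),np.hstack(ims2)]))
```

```text
rel F [-0.52869867  1.15309707 -0.23413684] gap 0.060004505567672325
[215. 265.] 18.9 [[214.9 262.1  19. ]
 [215.3 259.8  20.7]
 [214.6 266.2  19.9]]
[295. 264.] 18.8 [[293.4 259.1  20.9]
 [294.9 266.6  20.9]
 [296.1 262.1  17.1]]
[256. 213.] 20.4 [[257.1 215.2  22.2]
 [253.3 184.4  19.7]
 [254.1 195.7  23. ]]
```

View pics/c5.png

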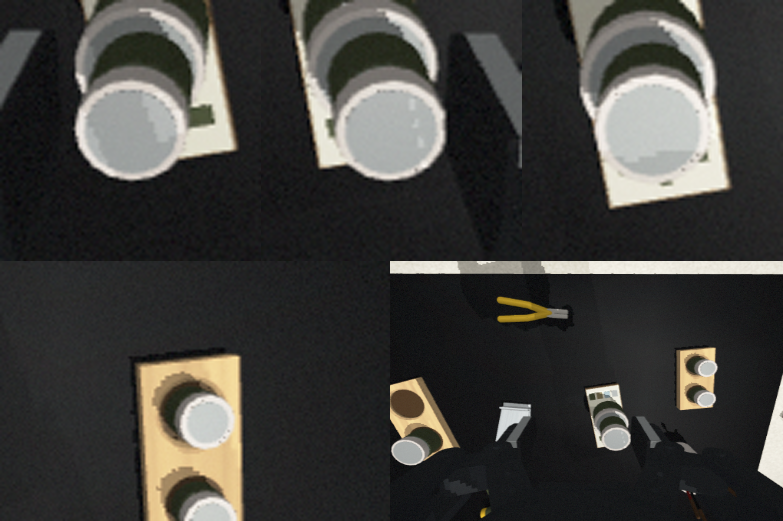

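The small jar is seated. The medium lid is at about (215,264.3), (294.6,264) and (257,213). Next is the medium jar.

Run:
```python
from rig import ctrl
from seg import *
P=[load(f"q{i}") for i in range(3)]; U=[(215,264.3),(294.6,264),(257,213)]
x,e=tri(list(zip(P,U))); print(x,e); assert abs(x[2]-.120)<.006
xy=np.mean([onz(c,[u],.120)[0][:2] for c,u in zip(P,U)],0); print(xy)
X,Y,yaw=WELL["medium"]
lift_jar(ctrl,xy,.070,yaw,.010,.17)
off=ctrl.get_tcp_pos()[2]-.070; print("off",off); p=ctrl.get_tcp_pos()
ctrl.line_to(p+[0,0,.08],velocity=.1); print(ctrl.get_finger_gap(),ctrl.get_force())
c=cam(ctrl,"wrist","h1"); print("pred lid",proj(c,[ctrl.get_tcp_pos()+[0,0,.05-off]]))
place(ctrl,(X,Y),yaw,off,high=.10)
c=cam(ctrl,"wrist","h2"); print("pred lid",proj(c,[ctrl.get_tcp_pos()+[0,0,.05-off]]))
```

```text
[0.54595546 0.17981593 0.11973637] 0.0006056024324894988
[0.54582701 0.17982433]
gap 0.04278721250825056 F 60.734485387802124 clk 26.75
off 0.010707235871721232
0.04316826220594494 [-0.13099721 -0.1756756  -0.29382509]
pred lid [[251.67522095 288.33751573]]
above floor dF 0.23759831579197227
set z 0.019707235871721226 bottom 0.010421151302771929 dF 9.946631197613153 clk 35.0083
pred lid [[251.86507642 288.85400705]]
```

Run:
```python
from rig import ctrl
from seg import *
release(ctrl,.07,.16)
q=down(np.pi/2); ims=[]
ctrl.move_to([.44,-.28,.28],q); ctrl.sleep(.3); big=cam(ctrl,"wrist","m0")["img"]
for i,(x,y) in enumerate([(.44,.22),(.44,.13),(.50,.175)]):
    ctrl.move_to([x,y,.24],q); ctrl.sleep(.3); c=cam(ctrl,"wrist",f"r{i}"); 
    u,rp,h=lid(c,(.546,.180),.070,.058); print(np.round(u,1),round(rp,1),np.round(h,1) if h else h)
    a,b=u.astype(int); ims.append(cv2.resize(c["img"][b-45:b+45,a-45:a+45],None,fx=2.9,fy=2.9,interpolation=cv2.INTER_CUBIC))
ims2=[cv2.resize(big,(390,292)),cv2.resize(c["img"],(393,292))]
cv2.imwrite("pics/c6.png",np.vstack([np.hstack(ims),np.hstack(ims2)]))
```

```text
rel F [ 1.00842731 -0.39348377 -0.773655  ] gap 0.06932107252828124
[216.4 263.4] 24.9 [[218.6 241.9  23.3]
 [217.1 256.2  28.3]
 [214.8 255.8  26.6]]
[295.2 263.8] 24.8 [[293.4 264.3  27. ]
 [287.4 241.4  22.5]
 [291.9 259.8  26.2]]
[256.5 213.3] 26.9 [[254.6 210.4  26.8]
 [254.6 214.9  30.1]
 [253.4 207.4  26.8]]
```

View pics/c6.png

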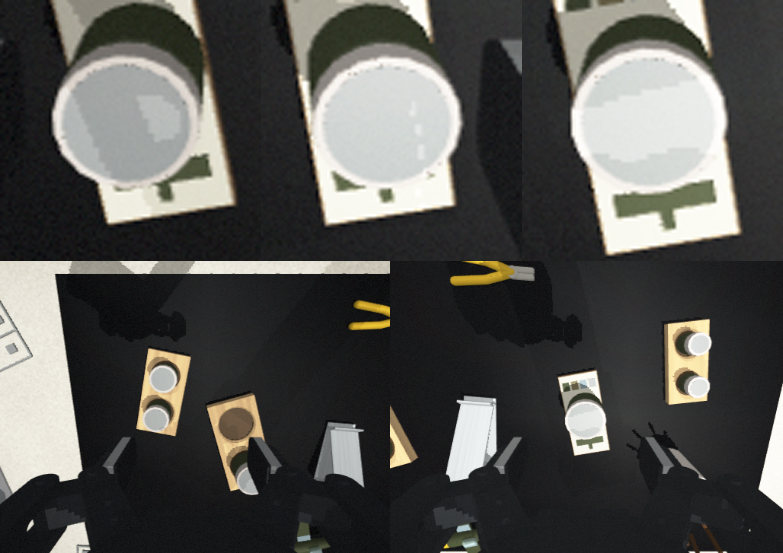

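Run:
```python
from rig import ctrl
from seg import *
P=[load(f"r{i}") for i in range(3)]; U=[(214.4,260.1),(293.1,260.2),(255,209.4)]
x,e=tri(list(zip(P,U))); print(x,e); assert abs(x[2]-.070)<.006
xy=np.mean([onz(c,[u],.070)[0][:2] for c,u in zip(P,U)],0); print(xy)
X,Y,yaw=WELL["large"]
lift_jar(ctrl,xy,.012,yaw,.012,.13)
off=ctrl.get_tcp_pos()[2]-.012; print("off",off); p=ctrl.get_tcp_pos()
ctrl.line_to(p+[0,0,.12],velocity=.1); print(ctrl.get_finger_gap(),ctrl.get_force())
place(ctrl,(X,Y),yaw,off,high=.12)
```

```text
[0.54204523 0.17793115 0.06921016] 0.00035407578516835224
[0.54166993 0.17791578]
gap 0.0570564602653346 F 64.18221116065979 clk 44.2583
off 0.013149282357503997
0.057097728120815684 [ 0.06793124  1.21368071 -1.52548069]
above floor dF -0.7599607375285082
set z 0.02214928235750399 bottom 0.01036245382111254 dF 11.300086147752216 clk 52.3083
```

Run:
```python
from rig import ctrl
from seg import *
release(ctrl,.078,.18)
q=down(np.pi/2); ims=[]
for n,x,y,z in [("a0",.50,-.05,.30),("a1",.50,.06,.30),("g0",.44,.22,.26),("g1",.44,.13,.26)]:
    ctrl.move_to([x,y,z],q); ctrl.sleep(.3); c=cam(ctrl,"wrist",n); t=(.59,-.003,.04) if n[0]=="a" else (.545,.178,.012)
    u=proj(c,[t])[0].astype(int); x0,y0=max(u[0]-65,0),max(u[1]-65,0); print(n,"crop origin",x0,y0)
    ims.append(cv2.resize(c["img"][y0:y0+110,x0:x0+130],(390,330),interpolation=cv2.INTER_CUBIC)[:300])
    if n[0]=="g":
        B,G,Rr=[c["img"][:,:,i].astype(int) for i in range(3)]
        xx,yy=np.meshgrid(range(512),range(384)); m=(np.hypot(xx-u[0],yy-u[1])<80)&(Rr>85)
        k=max(blobs(m,200,7),key=cv2.contourArea); r=cv2.minAreaRect(k); b=onz(c,cv2.boxPoints(r),.012)
        L=b[1]-b[0] if np.linalg.norm(b[0]-b[1])>np.linalg.norm(b[1]-b[2]) else b[2]-b[1]
        L*=np.sign(L[0]); print("guide",b.mean(0),np.linalg.norm(b[0]-b[1]),np.linalg.norm(b[1]-b[2]),np.degrees(np.arctan2(L[1],L[0])),"\n",np.round(cv2.boxPoints(r),1))
cv2.imwrite("pics/c7.png",np.vstack([np.hstack(ims[:2]),np.hstack(ims[2:])])); print(ctrl.get_clock())
```

```text
rel F [ 0.73933135 -0.21608802 -0.06652073] gap 0.07784717980363014
a0 crop origin 220 156
a1 crop origin 142 155
g0 crop origin 156 168
guide [0.55251077 0.17655586 0.012     ] 0.062087876815239564 0.14160493327669502 10.53032471853741 
 [[187.5 194.5]
 [233.3 184.9]
 [253.2 279.1]
 [207.3 288.8]]
g1 crop origin 220 169
guide [0.55180183 0.17733091 0.012     ] 0.06262917979984184 0.14137583268547654 11.57480695769354 
 [[253.7 194.1]
 [300.9 186.2]
 [316.5 279.9]
 [269.3 287.8]]
58.35
```

View pics/c7.png

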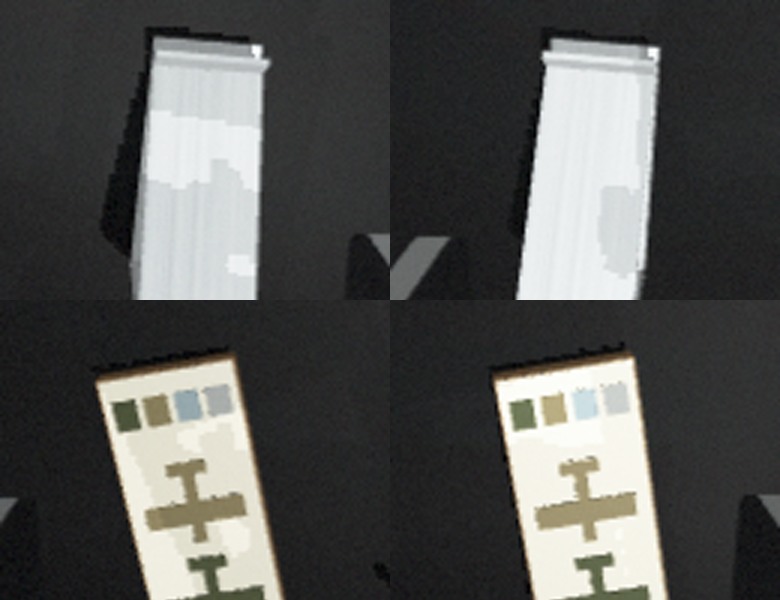

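Both guide views agree: centre (.552,.177), 11° yaw, 62x141 mm. In the stand crops only the lip end at the top is visible. I need the far (high) end too.

Run:
```python
from seg import *
ims=[]
for n in ("a0","a1","w2"):
    c=load(n); u=proj(c,[(.59,-.003,.04)])[0].astype(int); x0,y0=u[0]-40,u[1]-60
    g=cv2.cvtColor(c["img"],cv2.COLOR_BGR2GRAY); cr=c["img"][y0:y0+148,x0:x0+66]; print(n,x0,y0)
    ims.append(cv2.resize(cr,None,fx=4,fy=4,interpolation=cv2.INTER_CUBIC))
    xx,yy=np.meshgrid(range(512),range(384)); m=(abs(xx-u[0])<45)&(abs(yy-u[1])<100)&(g>125)
    k=max(blobs(m,300,3),key=cv2.contourArea); print(cv2.approxPolyDP(k,2.5,True)[:,0].tolist())
cv2.imwrite("pics/c8.png",np.hstack(ims)); print(np.hstack(ims).shape)
```

```text
a0 245 161
[[272, 169], [264, 241], [265, 266], [304, 270], [309, 176], [306, 171]]
a1 167 160
[[196, 168], [183, 266], [221, 269], [227, 236], [231, 171]]
w2 180 187
[[209, 195], [198, 293], [235, 296], [244, 197]]
(592, 792, 3)
```

View pics/c8.png

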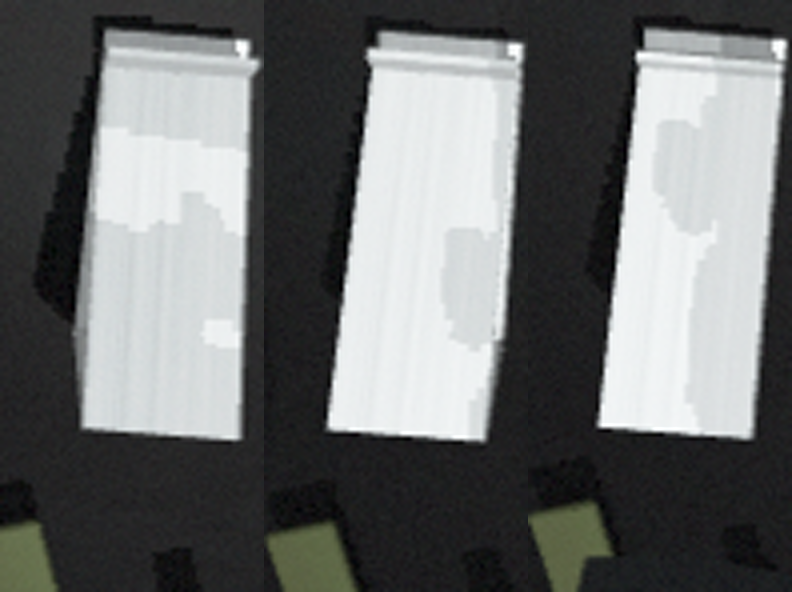

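Run:
```python
from seg import *
C=[load(n) for n in("a0","a1","w2")]; d=np.array([.4,.4])
T=lambda U: tri([(c,np.array(u)-d) for c,u in zip(C,U)])
FL=T([(265,268),(182.75,267.5),(197.5,294)]); FR=T([(305.2,271),(222.75,270.25),(236.25,296.5)])
LL=T([(271.75,173),(193.5,172.5),(207.5,200.25)]); LR=T([(309.75,176.5),(231.5,175.5),(243.75,203.25)])
for n,v in zip(("FL","FR","LL","LR"),(FL,FR,LL,LR)): print(n,np.round(v[0],4),round(v[1],5))
F=(FL[0]+FR[0])/2; L=(LL[0]+LR[0])/2; v=F-L; print("width",np.linalg.norm(FL[0]-FR[0]),np.linalg.norm(LL[0]-LR[0]),"F",F,"L",L,"yaw",np.degrees(np.arctan2(v[1],v[0])),"edge yaw",[np.degrees(np.arctan2((a-b)[0]*-1,(a-b)[1])) for a,b in((FL[0],FR[0]),(LL[0],LR[0]))])
yaw=np.arctan2(v[1],v[0]); ex=np.r_[np.cos(yaw)*np.cos(np.pi/6),np.sin(yaw)*np.cos(np.pi/6),.5]; ez=np.r_[-np.cos(yaw)*.5,-np.sin(yaw)*.5,np.cos(np.pi/6)]
print("L->F along slope",v@ex,"out of face",-v@ez)
print("seat from F", F-.055*ex+.006*ez,"seat from L (top inner)",L-.014*ez+.070*ex+.006*ez)
```

```text
FL [ 0.6426 -0.0333  0.0737] 0.00028
FR [0.646  0.0199 0.075 ] 0.00013
LL [ 0.5254 -0.0228  0.0197] 0.00036
LR [0.5295 0.0299 0.0217] 0.00061
width 0.05330909520502294 0.05289099928280185 F [ 0.64430324 -0.00669548  0.07434405] L [0.52742068 0.00357477 0.02071401] yaw -5.021574063775637 edge yaw [np.float64(176.3381855121832), np.float64(175.525845922083)]
L->F along slope 0.1284282973859879 out of face 0.012221483519654873
seat from F [ 0.59386618 -0.00226367  0.0520402 ] seat from L (top inner) [ 0.59179442 -0.00208163  0.04878581]
```

```bash
cat >> h.py <<'E'
sy=np.radians(-4.5); c30,s30=np.cos(np.pi/6),.5
EX=np.r_[np.cos(sy)*c30,np.sin(sy)*c30,s30]; EY=np.r_[-np.sin(sy),np.cos(sy),0]; EZ=np.cross(EX,EY)
QS=quat(np.c_[-EX,EY,-EZ]); SEAT=np.array([.594,-.0023,.0513])
E
python3 - <<'E'
from rig import ctrl
from h import *
for d in (.08,.04,0): print(np.round(ctrl.solve_ik(SEAT+d*EZ,QS),3))
xy=np.array([.5521,.1770]); q=down(np.radians(101))
ctrl.grip(.072); ctrl.move_to([*xy,.07],q); ctrl.line_to([*xy,.008],velocity=.1); ctrl.sleep(.2); f0=ctrl.get_force()[2]; z=.008
while z>-.010:
    z-=.001; ctrl.line_to([*xy,z],velocity=.02); f=ctrl.get_force()[2]-f0
    if f>2.5: break
print("touch z",z,f,ctrl.get_tcp_pos(),ctrl.get_clock())
z+=.0035; ctrl.line_to([*xy,z],velocity=.02); print("gap open",ctrl.get_finger_gap())
ctrl.grip(0.0); ctrl.sleep(.2); print("gap",ctrl.get_finger_gap(),ctrl.get_gripper_force(),ctrl.get_force()-[0,0,f0],ctrl.get_tcp_pos())
E
```

```text
[-0.061 -0.162  1.909 -0.012  0.872 -1.548]
[-0.061 -0.055  1.885 -0.012  0.788 -1.547]
[-0.062  0.057  1.852 -0.013  0.71  -1.547]
touch z -0.009000000000000001 4.1730189819034305 [ 0.55223013  0.17704319 -0.00828103] 64.7
gap open 0.07198547851872927
gap 0.060296983322056005 68.3223974207067 [ 1.72244277 -0.78139482  4.27159241] [ 0.55253073  0.17710658 -0.00498938]
```

Run:
```python
from rig import ctrl
from h import *
p=ctrl.get_tcp_pos(); o=p[2]-.006
ctrl.line_to(p+[0,0,.14],velocity=.1); ctrl.sleep(.2); print(ctrl.get_finger_gap(),ctrl.get_force())
G=SEAT+.012*EX+.05*EZ
ctrl.line_to(G+o*EZ+[0,0,.03],QS,velocity=.15); ctrl.line_to(G+o*EZ,velocity=.1); ctrl.sleep(.3)
print(o,ctrl.get_tcp_pos()-(G+o*EZ),ctrl.get_finger_gap(),ctrl.get_clock())
s=cam(ctrl,"scene","s2"); w=cam(ctrl,"wrist","h3"); u=proj(s,[SEAT])[0].astype(int)
cv2.imwrite("pics/c9.png",np.hstack([cv2.resize(w["img"],(400,300)),cv2.resize(s["img"][u[1]-55:u[1]+35,u[0]-60:u[0]+60],(400,300),interpolation=cv2.INTER_CUBIC)]))
```

```text
0.06016010607231742 [ 0.19669418  0.00535285 -1.0617661 ]
-0.01098938196914817 [3.32519171e-04 2.08239485e-06 7.39471672e-04] 0.06018220999833764 69.35
```

View pics/c9.png

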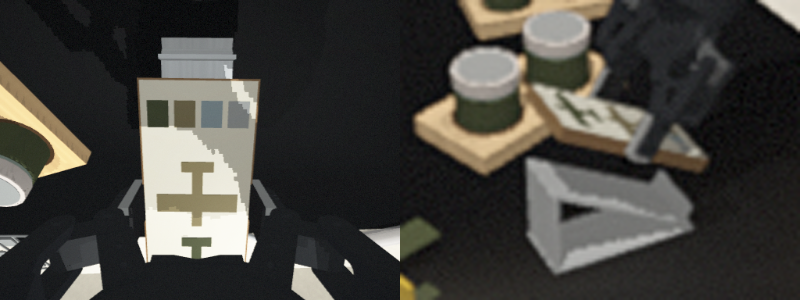

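The guide is held parallel to the face and centred: guide centre column is about 199 and stand about 197. Next I lower it to contact and slide it to the lip.

Run:
```python
from rig import ctrl
from h import *
o=-.011; f0=ctrl.get_force(); go=lambda a,b,v: ctrl.line_to(SEAT+a*EX+(b+o)*EZ,velocity=v)
F=lambda: ((ctrl.get_force()-f0)@EX,(ctrl.get_force()-f0)@EZ)
b=.010; go(.012,b,.1); ctrl.sleep(.2); print(F())
while b>-.008:
    b-=.001; go(.012,b,.02); f=F()
    if f[1]>3: break
print("face contact b",b,f)
b+=.0005; a=.012
go(a,b,.02)
while a>-.010:
    a-=.001; go(a,b,.02); f=F()
    if f[0]>4: break
print("lip contact a",a,f,(ctrl.get_tcp_pos()-SEAT)@np.c_[EX,EY,EZ],ctrl.get_clock())
```

```text
(np.float64(-0.5998054659083768), np.float64(0.7526753249709259))
face contact b 0.002 (np.float64(-6.232456489001586), np.float64(15.68742635508509))
lip contact a -0.0020000000000000035 (np.float64(7.606417011092477), np.float64(1.2251999943218888)) [-2.68800895e-04  2.73142814e-05 -8.04245021e-03] 75.95
```

Run:
```python
from rig import ctrl
from h import *
o=-.011; go=lambda a,b,v: ctrl.line_to(SEAT+a*EX+(b+o)*EZ,velocity=v)
f0=ctrl.get_force(); b=.0025
for i in range(4):
    b-=.0005; go(-.002,b,.02); f=ctrl.get_force()-f0; print(b,f@EX,f@EZ)
    if f@EZ>4: break
g=ctrl.get_finger_gap()
for x in (.064,.068,.084): ctrl.grip(x); ctrl.sleep(.15)
print(ctrl.get_force(),ctrl.get_finger_gap())
p=ctrl.get_tcp_pos(); ctrl.line_to(p+.10*EZ,velocity=.1); ctrl.line_to(p+.10*EZ+[-.06,0,.12],down(np.pi/2),velocity=.2); ctrl.sleep(.3)
w=cam(ctrl,"wrist","f0"); s=cam(ctrl,"scene","s3"); u=proj(s,[SEAT])[0].astype(int); t=cam(ctrl,"top","t3")
cv2.imwrite("pics/c10.png",np.vstack([np.hstack([cv2.resize(w["img"],(400,300)),cv2.resize(s["img"][u[1]-45:u[1]+45,u[0]-60:u[0]+60],(400,300),interpolation=cv2.INTER_CUBIC)]),np.hstack([cv2.resize(t["img"],(400,300)),cv2.resize(s["img"],(400,300))])])); print(ctrl.get_clock(),ctrl.get_tcp_pos())
```

```text
0.002 -3.158089319016561 6.008287049755041
[-0.31411124 -0.48125968 -0.2054713 ] 0.08431208217341085
79.875 [0.48685023 0.00141737 0.24904529]
```

View pics/c10.png

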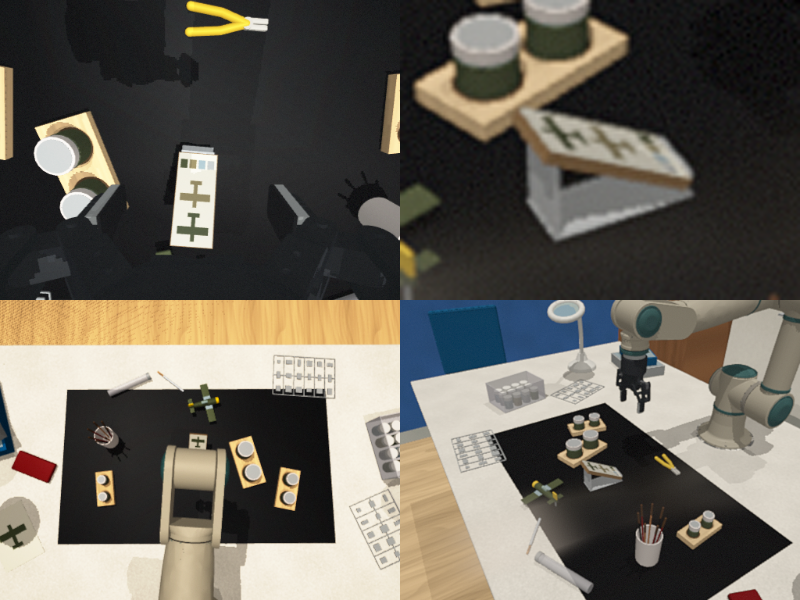

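Everything looks right. One close look at the lip end to check contact.

Run:
```python
from rig import ctrl
from h import *
ctrl.move_to([.50,.0,.19],down(np.pi/2)); ctrl.sleep(.3); w=cam(ctrl,"wrist","f1")
e=SEAT-.070*EX; u=proj(w,[e])[0].astype(int); print(u,proj(w,[e+.006*EZ,e+.008*EZ,e-.0035*EX+.008*EZ]))
cv2.imwrite("pics/c11.png",cv2.resize(w["img"][u[1]-30:u[1]+45,u[0]-50:u[0]+50],(800,600),interpolation=cv2.INTER_CUBIC))
```

```text
[253 199] [[254.11405159 198.56714336]
 [254.20355877 198.15890385]
 [254.42154435 194.93151597]]
```

View pics/c11.png

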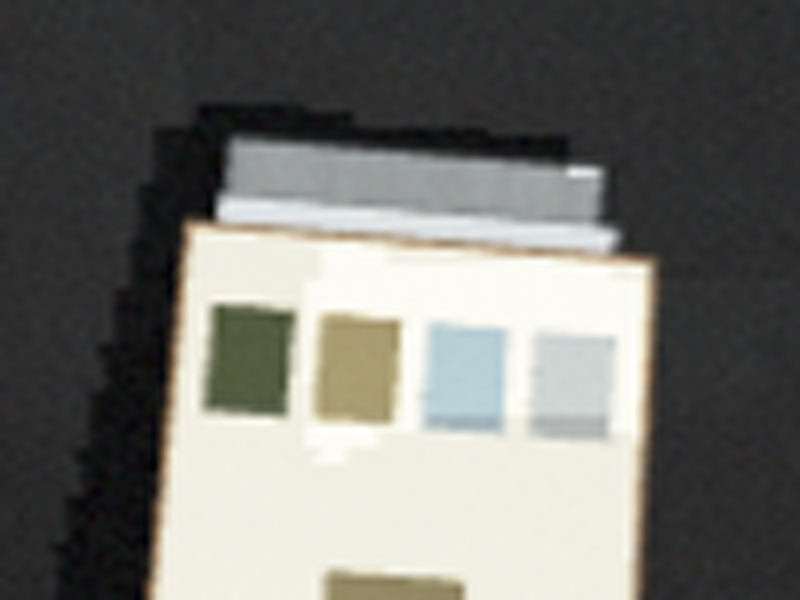

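The guide's brown lower edge runs straight against the lip's band (crop y 222 to 262), parallel to it, with equal overhang on both sides. Handing in.

```bash
python3 -c "
from rig import ctrl
print(ctrl.get_clock()); print(ctrl.sign_off())"
```

```text
80.575
the job is handed in; nothing more can be done
None
```

The job is handed in at 80.6 s: all three jars are upright and down in their wells, the guide lies face up on the stand against the lip, and the aircraft and brush pot were never touched.

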